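# Load a light crate evenly on a small parcel scale

### The arm

A 6-joint arm with a two-finger parallel gripper is mounted at the origin on the work surface. World frame = base frame: x ahead of the robot, y to its left, z up, the work surface at z = 0. Lengths are in mm, angles in rad, forces in N, time in s.
With the tool pointing down it reaches from about 275 to 750 mm from the base axis. Payload 10.2 kg.
Tool frame: the origin (TCP) lies at the very end of the fingers, on their centre line; the grasp point (between the pads) lies 19 mm behind it; x points along the fingers, y is the direction in which the jaws open and shut, and the axes are right-handed (so a half turn about x gives the same grasp; the last joint's range is limited). The gripper opens to 85 mm and grips with 20 to 120 N. Pads are 22 mm wide; open, the fingers measure 114 mm over their backs; the gripper's body (76 mm by 85 mm) begins 54 mm behind the grasp point. The pads swing forward as they close: fully open they stand 13 mm farther back than shut.
Start: joints at [-1.358, 0.313, 1.498, -0, 1.331, -0.223], TCP at [221.61, -475.941, 231.294] pointing down, gripper open.
Joint ranges: [-2.94, 2.94], [-0.97, 2.17], [0.19, 2.56], [-1.23, 4.37], [0.02, 3.11], [-2.88, 2.88]. Speed limits (rad/s): [2.39, 2.39, 3.01, 3.14, 3.14, 3.14].

### API

Orientations are given as a unit quaternion [w, x, y, z].
In Python, from rig import ctrl, viewer, order gives the robot as it stands. The module is installed in compiled form; this text tells all that it offers.
- The arm moves only by the tool carry_out, never from a script. Its argument "deltas" is a list of rows, each a list of 7 numbers: the gripper command: -1 is fully open, 1 is shut, values between are in proportion, then the shift along the tool's x, y, z in mm, then the turn, a rotation vector about the tool's x, y, z in degrees. A call has exactly 5 rows; each row is the pose to reach, as a shift and turn from the pose commanded when the call began, along the tool's axes at that moment; what a row does not reach only later rows make up. A row lasts 1/8 s, in which the tool goes at most 62.5 mm and 10.7 degrees, less where a joint would pass 70% of its speed; a pose out of reach is approached as far as the arm can. A call with a gripper value outside its range is refused whole. The fingers move at their own pace and stop on an object; "newtons" is the grip in N (left out, the last holds). Time passes only in rows, so rows that repeat a pose let the fingers close, or fill a call up. It gives the time, the measured TCP pose, the force and the opening at its end, in the units of the state.
- ctrl.sense(): the state, without advancing time (a new reading comes with each control period).
- viewer.capture(name): name is "scene" or "side" or "wrist"; returns the picture (384x512x3 uint8, red, green, blue); there is no depth.
- viewer.calibration(name): a dict with "fx", "fy", "cx", "cy" (pixels), "xyz" and "attitude" of the camera in the world; the wrist camera has in their place "T_tool_cam" (4x4, takes a point from camera to tool coordinates, whose origin is the TCP and whose axes are the tool frame's). Camera axes: x right, y down, z forward; pixel columns grow to the right and rows downward; lengths in mm; the calibration is good to about 2 mm. A picture is of the moment at which its call begins: read the wrist's pose just before it. calibration takes no time and is no camera call.
- order.finish_job(): hands the job in, once; it reports no verdict.
The state is a dict: "time_s": time; "joints": joint angles; "dq": joint speeds; "tau": joint torques, N m; "eef_pos": TCP position; "ee_rot": TCP orientation; "force": force on the tool from outside, world axes, zero at the start; "wrist_torque": the same for the moment, N m; "grip_width": opening from 0.0 (shut) to 1.0 (fully open).
Only numpy, scipy, OpenCV 4.12 (cv2) and the standard library are available. Lean on these libraries where they do the work, as an engineer would, in place of code of your own. Each camera call takes 0.05 s, during which the arm holds its last target. There are 200 camera calls.

### The job

Load the light three-bay crate that stands on the small parcel scale: the oblong jar of filter rings, which stands in the narrow wooden box, goes in the narrow middle bay, and the lidded white cup and the black tube go in the two end bays, one in each (either way round), all upright. The crate is much wider than the scale's pan, so load it so that it never tips and stays centred and square on the pan, and set each thing gently down on the crate's floor rather than dropping it. Leave everything else where it stands.

Things in the scene. Friction and masses are not known exactly. Their poses are not given: they have to be found in the camera images.
- jar_mid (a point): centre (half-way up) of the oblong glass jar of ceramic rings with a flat grey lid: a plain upright block 52 mm (its x) by 68 mm (its y) by 90 mm high, about 0.5 kg, the heaviest load. In the wooden box its 68 mm side lies across the box, about 4 mm from either wall, so fingers fit only on its 52 mm; in the crate's middle bay there is room for fingers only in the crate's x, on its 68 mm
- cup_mid (a point): centre (half-way up) of the full white plastic specimen cup with its white screw lid on: upright cylinder, diameter 64 mm, 85 mm high, about 0.22 kg. Not the open, empty white cup
- tube_mid (a point): centre (half-way up) of the full black plastic feeding tube with a cap at each end: upright cylinder, diameter 48 mm, 120 mm high, about 0.2 kg. It and the cup stand on the table to the right of the crate; which of the two stands nearer varies
- crate: light open crate of 3 mm corrugated plastic, only 0.11 kg, loose on the pan: 141 mm (its x) by 280 mm (its y) by 93 mm high; origin at the centre of its underside. Two full-height partitions make three bays, each 135 mm in x and 90 mm deep: middle one 62 mm wide (y -31 to 31 mm), end ones 103 mm (y 34 to 137 mm either side). A load or a push in an end bay of the empty crate tips it
- bay_mid (a point): centre of the floor of the crate's middle bay, axes as the crate's
- bay_end1 (a point): centre of the floor of the crate's end bay at +y, axes as the crate's
- bay_end2 (a point): centre of the floor of the crate's end bay at -y, axes as the crate's
- pan (a point): centre of the top of the parcel scale's steel pan, 120 mm (its x) by 92 mm (its y), 42 mm above the table; the scale is fixed. The crate starts within 5 mm of centred on it, its y along the pan's y, so its end bays overhang. The read-out, 50 mm high, lies beyond the crate at the pan's x = 95 to 150 mm
- box: narrow deep wooden box without a lid, fixed, on the left: outside 246 mm (its x) by 92 mm (its y) by 103 mm high, inside 230 by 76 mm, floor 8 mm thick; origin at the centre of its underside. The jar stands in its +x half, the medicine bottle in its -x half
- mat: clear black rubber mat, fixed, 150 by 150 mm and 2 mm thick, on the table in front and to the right of the crate: free room to set something down; origin at the centre of its underside
- hut: bystander: orange resin coconut hut, dome 110 mm in diameter, 74 mm high, origin at the centre of its underside
- ringjar: bystander: round screw-top glass jar of ceramic rings, diameter 90 mm, 130 mm high, origin at the centre of its underside
- conditioner: bystander: blue bottle, diameter 64 mm, 180 mm high, origin at the centre of its underside
- opencup: bystander: open, empty white specimen cup, diameter 66 mm, 75 mm high, origin at the centre of its underside
- magnet: bystander: black magnetic glass cleaner, 85 by 45 by 45 mm, origin at the centre of its underside
- scraper: bystander: flat scraper, 210 mm long, lying on the table, origin on its underside
- medicine: bystander: small amber glass bottle, diameter 44 mm, 115 mm high, in the wooden box at its -x end, origin at the centre of its underside
Mind the look-alikes: they are no part of the job. Leave any green or yellow look-alike of the part that bears jar_mid alone.

How it is judged (in metres and radians):
At the end, for the whole second after the job is handed in: Jar in the middle bay, cup and tube one in each end bay, each down on the crate's floor (12 mm) and upright (6 degrees); crate level (2 degrees), centred on the pan (20 mm) and square to it (8 degrees); all at rest (y of jar_mid in the frame of crate between -0.031 and 0.031 m and x of jar_mid in the frame of crate between -0.068 and 0.068 m and z of jar_mid in the frame of crate below 0.06 m and angle between jar_mid's own z axis and vertical below 0.105 rad and ((y of cup_mid in the frame of crate between 0.034 and 0.137 m and x of cup_mid in the frame of crate between -0.068 and 0.068 m and z of cup_mid in the frame of crate below 0.0575 m and angle between each of cup_mid, tube_mid's own z axis and vertical below 0.105 rad and y of tube_mid in the frame of crate between -0.137 and -0.034 m and x of tube_mid in the frame of crate between -0.068 and 0.068 m and z of tube_mid in the frame of crate below 0.075 m) or (y of cup_mid in the frame of crate between -0.137 and -0.034 m and x of cup_mid in the frame of crate between -0.068 and 0.068 m and z of cup_mid in the frame of crate below 0.0575 m and angle between each of cup_mid, tube_mid's own z axis and vertical below 0.105 rad and y of tube_mid in the frame of crate between 0.034 and 0.137 m and x of tube_mid in the frame of crate between -0.068 and 0.068 m and z of tube_mid in the frame of crate below 0.075 m)) and angle between crate's own z axis and vertical below 0.035 rad and horizontal distance between crate and pan below 0.02 m and angle between the x axis of crate and the x axis of pan, either way round below 0.15 rad and linear speed of each of crate, jar, cup, tube below 0.02 m/s); the robot touches nothing.
It fails at once if the crate tips by more than 6 degrees (angle between crate's own z axis and vertical above 0.105 rad).
It fails at once if the jar, cup or tube is dropped (falls free of the fingers at over 0.4 m/s, as from 8 mm up) ((linear speed of jar above 0.4 m/s and contact force between jar and the fingers below 0.3 N) or (linear speed of cup above 0.4 m/s and contact force between cup and the fingers below 0.3 N) or (linear speed of tube above 0.4 m/s and contact force between tube and the fingers below 0.3 N)).
It fails at once if the jar, cup or tube is banged into the crate (over 120 N) (contact force between any of jar, cup, tube and crate above 120 N).
It fails at once if a bystander (hut, ring jar, blue bottle, open cup, magnet cleaner, scraper, amber bottle) is shifted by more than 30 mm (distance of any of hut, ringjar, conditioner, opencup, magnet, scraper, medicine from where it was at the start of the episode above 0.03 m).
It also fails if it takes over 72 s, if anything falls off the work surface, if the arm or the gripper's body presses on something with over 40 N, if the wrist force passes 120 N, or if a joint passes its speed limit or range.

## Working session

There is one attempt and no reset: what is moved stays moved. The work goes in short steps, Python scripts to look and compute and a tool call to move; the robot and the scene stay as the last step left them, time stands still between calls to the robot, and variables do not carry over. Pictures are saved under pics/ and viewed, about 8 in all and at most 12, crops included, and the job is handed in when it is done.

Besides the shell and the picture viewer there is one more tool, called after "Request:" as name([rows], argument=value, ...), one row to a line, values as JSON. carry_out: Moves the arm, as the interface text tells. Its arguments: {"type":"object","properties":{"deltas":{"type":"array"},"newtons":{"type":"number"}},"required":["deltas"]}

```bash
mkdir -p pics; cat > h.py <<'E'
import numpy as np, cv2
from scipy.spatial.transform import Rotation as R
from rig import ctrl, viewer, order
def q2R(q): return R.from_quat([q[1],q[2],q[3],q[0]]).as_matrix()
def cam(n,s=None):
    c=viewer.calibration(n)
    if 'T_tool_cam' in c:
        s=s or ctrl.sense(); T=np.array(c['T_tool_cam']); M=q2R(s['ee_rot'])
        return c,M@T[:3,:3],M@T[:3,3]+np.array(s['eef_pos'])
    a=np.array(c['attitude'],float)
    return c,(a if a.shape==(3,3) else q2R(a)),np.array(c['xyz'],float)
def ray(n,u,v,z,C=None):
    c,M,t=C or cam(n); d=M@[(u-c['cx'])/c['fx'],(v-c['cy'])/c['fy'],1]
    return t+d*(z-t[2])/d[2]
def proj(n,p,C=None):
    c,M,t=C or cam(n); q=M.T@(np.array(p)-t); return np.array([c['fx']*q[0]/q[2]+c['cx'],c['fy']*q[1]/q[2]+c['cy']])
def snap(n,f,scale=1.5):
    im=viewer.capture(n); cv2.imwrite('pics/'+f+'_raw.png',im[:,:,::-1])
    cv2.imwrite('pics/'+f+'.png',cv2.resize(im[:,:,::-1],None,fx=scale,fy=scale,interpolation=cv2.INTER_CUBIC)); return im
def st():
    s=ctrl.sense(); print('t',round(s['time_s'],2),'pos',np.round(s['eef_pos'],1),'F',np.round(s['force'],1),'w',round(s['grip_width'],3)); print(np.round(q2R(s['ee_rot']),3),np.round(s['joints'],3)); return s
E
python3 - <<'E'
from h import *
st()
for n in('scene','side'):
    snap(n,n+'0'); c=cam(n); print(n,c)
print(viewer.calibration('wrist'))
E
```

```text
t 0.0 pos [ 221.6 -475.7  230.7] F [1.  0.4 0.1] w 1.0
[[-0.     0.422 -0.907]
 [ 0.001 -0.907 -0.422]
 [-1.    -0.001 -0.   ]] [-1.358  0.313  1.498 -0.     1.331 -0.223]
scene ({'fx': 490.7159919997844, 'fy': 490.7159919997844, 'cx': 263.93813260204524, 'cy': 188.25978054073317, 'xyz': array([1269.62647682,   82.94527844, 1231.5399357 ]), 'attitude': array([-0.19066137,  0.66998009,  0.69118062, -0.19246888])}, array([[-0.02954983,  0.85276175, -0.52146353],
       [ 0.99954727,  0.02816481, -0.01058288],
       [ 0.00566224, -0.52154017, -0.85320794]]), array([1269.62647682,   82.94527844, 1231.5399357 ]))
side ({'fx': 414.2792989030225, 'fy': 414.2792989030225, 'cx': 252.77204752256029, 'cy': 189.82998850114305, 'xyz': array([-160.17532908,  926.15704827,  895.17036514]), 'attitude': array([ 0.14933261, -0.30426433,  0.83554079, -0.43242869])}, array([[-0.77024597, -0.37929912,  0.51269223],
       [-0.63760193,  0.44085729, -0.63175044],
       [ 0.01359828, -0.81349679, -0.5814104 ]]), array([-160.17532908,  926.15704827,  895.17036514]))
{'fx': 335.7241476155575, 'fy': 335.7241476155575, 'cx': 252.8147351945683, 'cy': 190.6798695269936, 'T_tool_cam': array([[ 5.48722562e-04, -3.14636950e-01,  9.49211930e-01,
        -1.43386680e+02],
       [ 9.99998724e-01,  1.59705049e-03, -4.87043694e-05,
        -6.20537596e-01],
       [-1.50061518e-03,  9.49210745e-01,  3.14637424e-01,
        -8.08212110e+01],
       [ 0.00000000e+00,  0.00000000e+00,  0.00000000e+00,
         1.00000000e+00]])}
```

View pics/scene0.png

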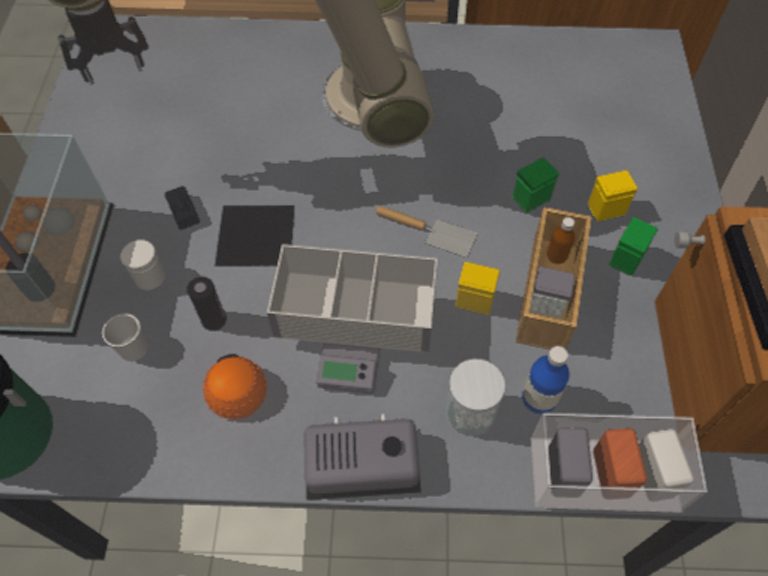

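View pics/side0.png

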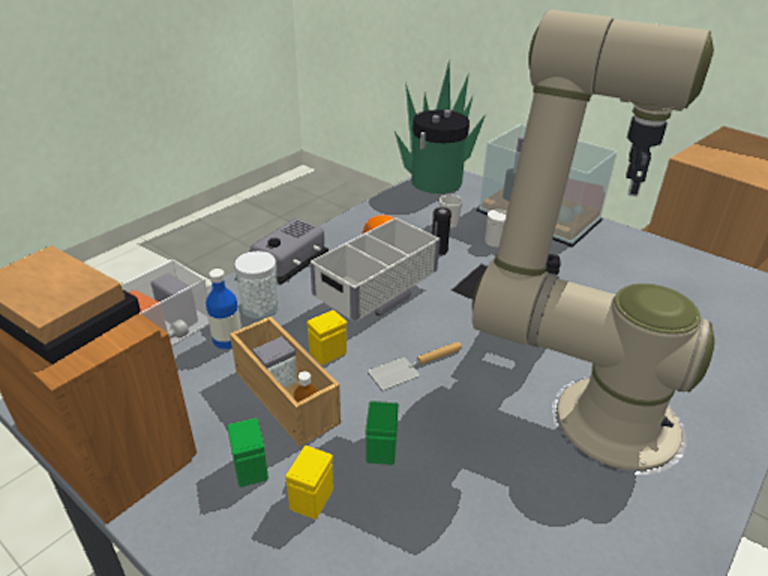

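The scene view shows the crate at about (350,295), the box with jar at (553,280), the lidded cup at (142,262), the tube at (207,303) and the open cup at (123,335), plus the mat at (255,235). The side view agrees.

```bash
python3 - <<'E'
from h import *
C=cam('scene')
P={'crate':[(284,246,135),(437,257,135),(433,338,135),(271,320,135)],'box':[(546,209,103),(591,214,103),(573,322,103),(518,318,103)],
'jar top':[(541,268,98),(575,270,98),(571,297,98),(534,294,98)],'cuptop':[(138,254,85)],'tubetop':[(201,286,120)],'mat':[(222,206,2),(294,206,2),(293,265,2),(215,266,2)],'med':[(567,224,123)],
'readout':[(322,350,50),(377,350,50)],'opencup':[(123,329,75)],'magnet':[(180,195,45)],'yellow':[(480,272,90)],'ringjar':[(477,382,130)],'hut':[(235,385,40)]}
for k,v in P.items():
    q=np.array([ray('scene',u/1.5,w/1.5,z,C)[:2] for u,w,z in v]); print(k,np.round(q).tolist(),np.round(q.mean(0)))
E
```

```text
crate [[529.0, -134.0], [544.0, 141.0], [706.0, 134.0], [681.0, -140.0]] [615.   0.]
box [[406.0, 352.0], [415.0, 437.0], [651.0, 380.0], [646.0, 284.0]] [529. 363.]
jar top [[537.0, 333.0], [540.0, 395.0], [597.0, 382.0], [593.0, 317.0]] [567. 357.]
cuptop [[523.0, -414.0]] [ 523. -414.]
tubetop [[609.0, -274.0]] [ 609. -274.]
mat [[343.0, -301.0], [338.0, -151.0], [484.0, -138.0], [492.0, -292.0]] [ 415. -220.]
med [[455.0, 383.0]] [455. 383.]
readout [[693.0, -59.0], [690.0, 39.0]] [691. -10.]
opencup [[675.0, -411.0]] [ 675. -411.]
magnet [[351.0, -377.0]] [ 351. -377.]
yellow [[545.0, 222.0]] [545. 222.]
ringjar [[781.0, 206.0]] [781. 206.]
hut [[761.0, -206.0]] [ 761. -206.]
```

```bash
cat >> h.py <<'E'
def plan(xyz,yaw):
    "tool-frame shift (mm) and turn (deg) to TCP xyz, tool down, tool y at yaw deg"
    s=ctrl.sense(); M=q2R(s['ee_rot']); a=np.radians(yaw); y=np.array([np.cos(a),np.sin(a),0]); x=np.array([0,0,-1.])
    T=np.c_[x,y,np.cross(x,y)]; d=M.T@(np.array(xyz)-s['eef_pos']); r=R.from_matrix(M.T@T).as_rotvec(degrees=True)
    print('shift',np.round(d,1),'turn',np.round(r,1),'rows',round(np.linalg.norm(d)/62.5,1),round(np.linalg.norm(r)/10.7,1))
E
python3 -c "
from h import *
plan([590,0,340],-3)"
```

```text
shift [-108.8 -275.8 -534.9] turn [-62.  -0.   0.] rows 9.8 5.8
```

Request:
carry_out([
  [-1,-109,-276,-535,-62,0,0],
  [-1,-109,-276,-535,-62,0,0],
  [-1,-109,-276,-535,-62,0,0],
  [-1,-109,-276,-535,-62,0,0],
  [-1,-109,-276,-535,-62,0,0],
], newtons=40)

```text
time_s: 0.72
eef_pos: [410.7, -231.0, 287.2]
ee_rot: [0.45, 0.546, 0.45, -0.546]
force: [0.9, -0.6, -0.5]
grip_width: 0.994
```

```bash
python3 -c "
from h import *
st();plan([590,0,340],-3)"
```

```text
t 0.72 pos [ 410.7 -231.   287.2] F [ 0.9 -0.6 -0.5] w 0.994
[[-0.     0.982 -0.19 ]
 [ 0.    -0.19  -0.982]
 [-1.    -0.    -0.   ]] [-0.762  0.156  1.551  0.     1.435 -0.57 ]
shift [ -52.8  132.1 -260.9] turn [-8. -0.  0.] rows 4.8 0.7
```

Request:
carry_out([
  [-1,-53,132,-261,-8,0,0],
  [-1,-53,132,-261,-8,0,0],
  [-1,-53,132,-261,-8,0,0],
  [-1,-53,132,-261,-8,0,0],
  [-1,-53,132,-261,-8,0,0],
])

```text
time_s: 1.35
eef_pos: [591.5, -0.5, 339.9]
ee_rot: [-0.486, -0.514, -0.486, 0.514]
force: [0.6, -0.7, 0.3]
grip_width: 0.994
```

```bash
python3 - <<'E'
from h import *
import json
s=st(); snap('wrist','w1'); json.dump({k:np.array(s[k]).tolist() for k in('eef_pos','ee_rot')},open('w1.json','w'))
plan([540,350,300],-15)
E
```

```text
t 1.35 pos [ 5.915e+02 -5.000e-01  3.399e+02] F [ 0.6 -0.7  0.3] w 0.994
[[-0.     0.998 -0.057]
 [ 0.    -0.057 -0.998]
 [-1.    -0.    -0.   ]] [-0.199  0.424  1.064  0.     1.654 -0.142]
shift [  40.7  -71.9 -343.5] turn [11.9 -0.1 -0. ] rows 5.7 1.1
```

View pics/w1.png

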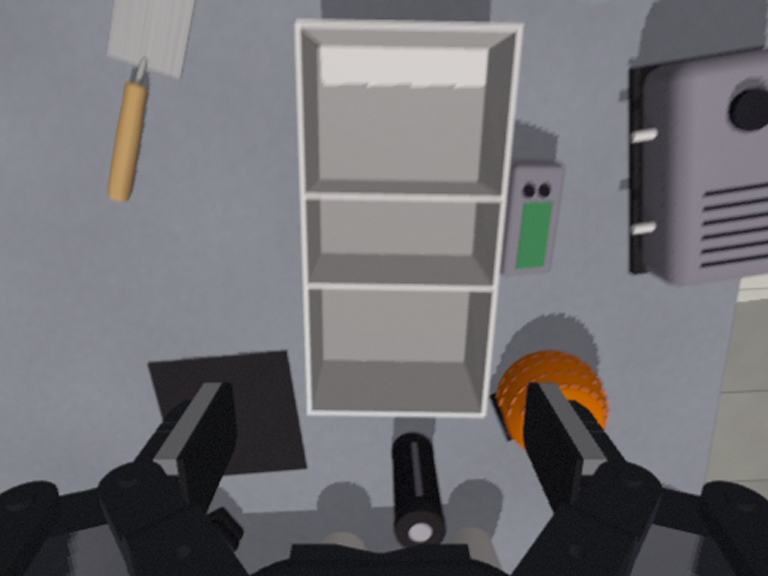

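```bash
python3 - <<'E'
from h import *
import json
C=cam('wrist',json.load(open('w1.json')))
P={'crate':[(297,22,135),(522,25,135),(488,416,135),(308,414,135)],'part':[(304,196,135),(508,196,135),(497,287,135),(307,287,135)],'mat':[(149,362,2),(288,350,2),(306,468,2)],'readout':[(512,162,50),(563,165,50),(549,273,50),(502,272,50)],'tube':[(420,532,120)]}
for k,v in P.items():
    q=np.array([ray('wrist',u/1.5,w/1.5,z,C)[:2] for u,w,z in v]); print(k,np.round(q).tolist(),np.round(q.mean(0)))
    if k=='crate':
        d=q[1]+q[2]-q[0]-q[3]; e=q[0]+q[1]-q[2]-q[3]; print('yaw',np.degrees(np.arctan2(d[1],d[0])),np.degrees(np.arctan2(-e[0],e[1])),np.linalg.norm(d)/2,np.linalg.norm(e)/2)
E
```

```text
crate [[548.0, 141.0], [687.0, 131.0], [670.0, -148.0], [527.0, -138.0]] [608.  -4.]
yaw -3.8665298626598927 -3.948122801150242 141.5908062890932 280.03084256366554
part [[541.0, 34.0], [681.0, 26.0], [675.0, -40.0], [537.0, -32.0]] [609.  -3.]
mat [[339.0, -150.0], [487.0, -144.0], [491.0, -293.0]] [ 439. -195.]
readout [[705.0, 41.0], [748.0, 36.0], [741.0, -59.0], [699.0, -55.0]] [723.  -9.]
tube [[613.0, -276.0]] [ 613. -276.]
```

Request:
carry_out([
  [-1,40,-72,-344,12,0,0],
  [-1,40,-72,-344,12,0,0],
  [-1,40,-72,-344,12,0,0],
  [-1,40,-72,-344,12,0,0],
  [-1,40,-72,-344,12,0,0],
])

```text
time_s: 2.02
eef_pos: [544.4, 302.9, 304.5]
ee_rot: [-0.429, -0.562, -0.429, 0.562]
force: [0.9, -0.7, 1.1]
grip_width: 0.997
```

Request:
carry_out([
  [-1,4,-16,-44,0,0,0],
  [-1,4,-16,-44,0,0,0],
  [-1,4,-16,-44,0,0,0],
  [-1,4,-16,-44,0,0,0],
  [-1,4,-16,-44,0,0,0],
])

```text
time_s: 2.65
eef_pos: [541.6, 346.8, 301.3]
ee_rot: [0.429, 0.563, 0.428, -0.562]
force: [-0.0, 0.0, -0.1]
grip_width: 0.999
```

```bash
python3 - <<'E'
from h import *
import json
s=st(); snap('wrist','w2'); json.dump({k:np.array(s[k]).tolist() for k in('eef_pos','ee_rot')},open('w2.json','w'))
E
```

```text
t 2.65 pos [541.6 346.8 301.3] F [-0.   0.  -0.1] w 0.999
[[ 0.     0.964 -0.265]
 [ 0.    -0.265 -0.964]
 [-1.     0.    -0.   ]] [ 0.388  0.561  0.953 -0.     1.627  0.656]
```

View pics/w2.png

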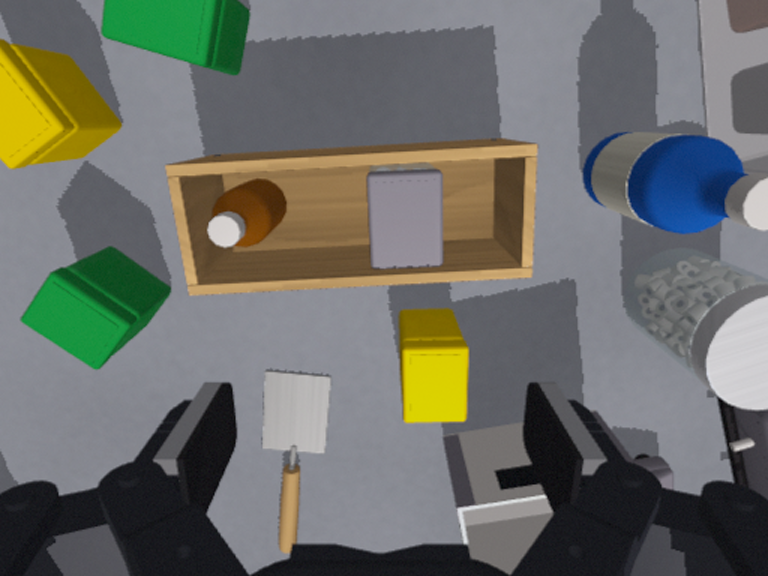

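```bash
python3 - <<'E'
from h import *
import json
C=cam('wrist',json.load(open('w2.json')))
P={'jar':[(369,171,98),(441,170,98),(442,266,98),(371,267,98)],'box':[(168,166,103),(537,143,103),(532,276,103),(191,294,103)],'med':[(227,229,123)],'yellow':[(434,385,90)],'blue':[(760,203,180)],'scraper':[(290,410,3)]}
for k,v in P.items():
    q=np.array([ray('wrist',u/1.5,w/1.5,z,C)[:2] for u,w,z in v]); print(k,np.round(q).tolist(),np.round(q.mean(0)))
    if len(q)==4:
        d=q[1]+q[2]-q[0]-q[3]; e=q[0]+q[1]-q[2]-q[3]; print('yaw',np.degrees(np.arctan2(d[1],d[0])),np.degrees(np.arctan2(-e[0],e[1])),np.linalg.norm(d)/2,np.linalg.norm(e)/2)
plan([568,353,130],-15);plan([568,353,58],-15)
E
```

```text
jar [[547.0, 395.0], [594.0, 383.0], [580.0, 317.0], [531.0, 330.0]] [563. 356.]
yaw -14.506968943078835 -13.47559989604886 49.68360567299642 67.3390761227108
box [[420.0, 434.0], [658.0, 384.0], [640.0, 295.0], [401.0, 346.0]] [530. 365.]
yaw -12.000448668881736 -12.114643956056316 243.78093618056954 90.51014328704089
med [[450.0, 386.0]] [450. 386.]
yellow [[552.0, 221.0]] [552. 221.]
blue [[745.0, 332.0]] [745. 332.]
scraper [[403.0, 181.0]] [403. 181.]
shift [171.3  23.8 -12.8] turn [-0.4 -0.  -0. ] rows 2.8 0.0
shift [243.3  23.8 -12.8] turn [-0.4 -0.  -0. ] rows 3.9 0.0
```

```bash
python3 - <<'E'
from h import *
plan([563,357,130],-12.5);plan([563,357,50],-12.5)
E
```

```text
shift [171.3  17.9 -15.4] turn [-2.9 -0.  -0. ] rows 2.8 0.3
shift [251.3  17.9 -15.4] turn [-2.9 -0.  -0. ] rows 4.0 0.3
```

Request:
carry_out([
  [-1,60,18,-15.5,-3,0,0],
  [-1,120,18,-15.5,-3,0,0],
  [-1,165,18,-15.5,-3,0,0],
  [-1,210,18,-15.5,-3,0,0],
  [-1,251,18,-15.5,-3,0,0],
])

```text
time_s: 3.32
eef_pos: [562.7, 357.4, 48.6]
ee_rot: [-0.443, -0.551, -0.443, 0.551]
force: [0.7, 0.0, 0.1]
grip_width: 0.995
```

Request:
carry_out([
  [0.0,0,0,0,0,0,0],
  [0.6,0,0,0,0,0,0],
  [0.6,0,0,0,0,0,0],
  [0.6,0,0,0,0,0,0],
  [0.6,0,0,0,0,0,0],
], newtons=50)

```text
time_s: 3.95
eef_pos: [563.7, 358.2, 52.3]
ee_rot: [0.444, 0.552, 0.443, -0.55]
force: [-1.0, -0.7, 6.9]
grip_width: 0.603
```

```bash
python3 - <<'E'
from h import *
st();snap('side','s1')
E
```

```text
t 3.95 pos [563.7 358.2  52.3] F [-1.  -0.7  6.9] w 0.603
[[ 0.003  0.977 -0.213]
 [ 0.001 -0.213 -0.977]
 [-1.     0.003 -0.002]] [ 0.391  0.792  1.212 -0.     1.135  0.606]
```

Request:
carry_out([
  [1,-15,0,0,0,0,0],
  [1,-45,0,0,0,0,0],
  [1,-85,0,0,0,0,0],
  [1,-125,0,0,0,0,0],
  [1,-160,0,0,0,0,0],
])

```text
time_s: 4.62
eef_pos: [562.4, 357.8, 212.2]
ee_rot: [0.444, 0.551, 0.443, -0.551]
force: [0.8, 0.1, -5.2]
grip_width: 0.605
```

```bash
python3 - <<'E'
from h import *
st();snap('side','s2');plan([415,-220,210],-94)
E
```

```text
t 4.62 pos [562.4 357.8 212.2] F [ 0.8  0.1 -5.2] w 0.605
[[ 0.001  0.977 -0.213]
 [ 0.    -0.213 -0.977]
 [-1.     0.    -0.   ]] [0.391 0.65  1.033 0.    1.458 0.606]
shift [  4.5 -22.1 596.9] turn [81.7 -0.5 -0.1] rows 9.6 7.6
```

View pics/s2.png

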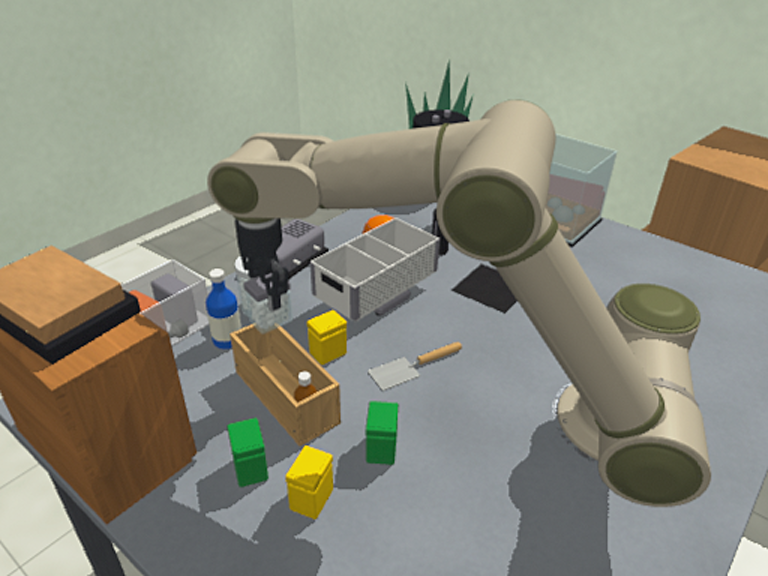

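The side view shows the jar held clear above the box, at about (262,300). The force of −5.2 N matches its weight.

Request:
carry_out([
  [1,4,-22,597,82,0,0],
  [1,4,-22,597,82,0,0],
  [1,4,-22,597,82,0,0],
  [1,4,-22,597,82,0,0],
  [1,4,-22,597,82,0,0],
])

```text
time_s: 5.3
eef_pos: [483.7, 53.6, 207.7]
ee_rot: [-0.145, -0.692, -0.145, 0.692]
force: [1.0, -0.4, -3.4]
grip_width: 0.603
```

```bash
python3 - <<'E'
from h import *
plan([415,-220,210],-94)
E
```

```text
shift [ -2.3 223.1 172.6] turn [27.6  0.  -0. ] rows 4.5 2.6
```

Request:
carry_out([
  [1,-2,223,172,27.5,0,0],
  [1,-2,223,172,27.5,0,0],
  [1,-2,223,172,27.5,0,0],
  [1,-2,223,172,27.5,0,0],
  [1,-2,223,172,27.5,0,0],
])

```text
time_s: 5.92
eef_pos: [417.0, -220.8, 209.7]
ee_rot: [0.023, -0.707, 0.023, 0.707]
force: [0.5, 0.0, -5.0]
grip_width: 0.605
```

```bash
python3 - <<'E'
from h import *
st();plan([415,-220,47],-94)
E
```

```text
t 5.92 pos [ 417.  -220.8  209.7] F [ 0.5  0.  -5. ] w 0.605
[[-0.    -0.064 -0.998]
 [-0.    -0.998  0.064]
 [-1.     0.     0.   ]] [-0.736  0.215  1.684 -0.     1.243  0.899]
shift [162.7  -0.7   2. ] turn [ 0.3  0.  -0. ] rows 2.6 0.0
```

Descend, slowing at the end.

Request:
carry_out([
  [1,55,0,0,0,0,0],
  [1,105,0,0,0,0,0],
  [1,140,0,0,0,0,0],
  [1,153,0,0,0,0,0],
  [1,157,0,0,0,0,0],
])

```text
time_s: 6.55
eef_pos: [418.5, -218.5, 53.1]
ee_rot: [-0.022, 0.707, -0.022, -0.707]
force: [1.2, 0.4, -4.3]
grip_width: 0.599
```

Request:
carry_out([
  [1,2,0,0,0,0,0],
  [1,3,0,0,0,0,0],
  [1,4,0,0,0,0,0],
  [1,5,0,0,0,0,0],
  [1,6,0,0,0,0,0],
])

```text
time_s: 7.18
eef_pos: [418.3, -218.4, 46.9]
ee_rot: [-0.022, 0.707, -0.022, -0.707]
force: [0.0, 0.5, -5.1]
grip_width: 0.603
```

Request:
carry_out([
  [1,1,0,0,0,0,0],
  [1,2,0,0,0,0,0],
  [1,3,0,0,0,0,0],
  [1,3,0,0,0,0,0],
  [1,3,0,0,0,0,0],
])

```text
time_s: 7.8
eef_pos: [418.8, -218.4, 46.2]
ee_rot: [-0.022, 0.707, -0.022, -0.706]
force: [-6.9, 8.7, 26.2]
grip_width: 0.607
```

Request:
carry_out([
  [1,-1,0,0,0,0,0],
  [0.2,-1.5,0,0,0,0,0],
  [-0.5,-1.5,0,0,0,0,0],
  [-1,-1.5,0,0,0,0,0],
  [-1,-1.5,0,0,0,0,0],
])

```text
time_s: 8.43
eef_pos: [418.3, -218.5, 45.4]
ee_rot: [-0.022, 0.707, -0.022, -0.707]
force: [-0.2, -0.7, -0.5]
grip_width: 0.997
```

Request:
carry_out([
  [-1,-30,0,0,0,0,0],
  [-1,-85,0,0,0,0,0],
  [-1,-120,0,0,-10,0,0],
  [-1,-130,0,0,-20,0,0],
  [-1,-130,0,0,-30,0,0],
])

```text
time_s: 9.05
eef_pos: [418.6, -218.7, 176.3]
ee_rot: [0.164, 0.688, 0.163, -0.687]
force: [0.1, 0.3, -0.8]
grip_width: 1.001
```

```bash
python3 - <<'E'
from h import *
st();plan([418.5,-218.4,175],-4)
E
```

```text
t 9.05 pos [ 418.6 -218.7  176.3] F [ 0.1  0.3 -0.8] w 1.001
[[ 0.001  0.451 -0.893]
 [-0.001 -0.893 -0.451]
 [-1.     0.002 -0.001]] [-0.73   0.25   1.733 -0.     1.157  0.373]
shift [ 1.3 -0.3 -0.1] turn [-59.2   0.   -0.1] rows 0.0 5.5
```

Request:
carry_out([
  [-1,0,0,0,-59.5,0,0],
  [-1,0,0,0,-59.5,0,0],
  [-1,0,0,0,-59.5,0,0],
  [-1,0,0,0,-59.5,0,0],
  [-1,0,0,0,-59.5,0,0],
])

```text
time_s: 9.68
eef_pos: [418.3, -218.4, 175.3]
ee_rot: [-0.457, -0.54, -0.457, 0.54]
force: [0.5, -0.2, 0.3]
grip_width: 1.003
```

```bash
python3 - <<'E'
from h import *
st();snap('wrist','w3');plan([418.5,-218.4,46],-3.6)
E
```

```text
t 9.68 pos [ 418.3 -218.4  175.3] F [ 0.5 -0.2  0.3] w 1.003
[[-0.     0.986 -0.164]
 [ 0.    -0.164 -0.986]
 [-1.    -0.    -0.   ]] [-0.73   0.251  1.734 -0.     1.156 -0.565]
shift [129.3   0.3  -0. ] turn [-5.4 -0.   0. ] rows 2.1 0.5
```

View pics/w3.png

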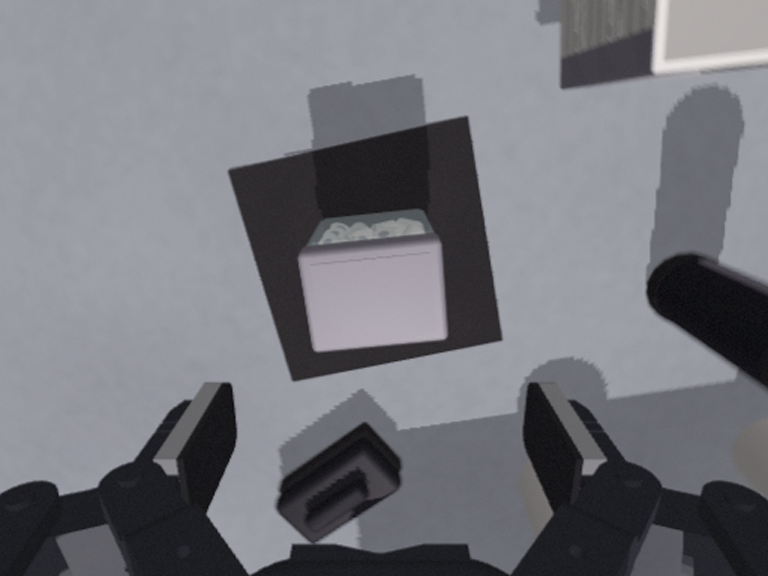

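```bash
python3 - <<'E'
from h import *
C=cam('wrist')
q=np.array([ray('wrist',u/1.5,w/1.5,92,C)[:2] for u,w in [(300,250),(440,237),(447,338),(313,351)]]); print(np.round(q,0).tolist(),q.mean(0))
d=q[1]+q[2]-q[0]-q[3]; e=q[0]+q[1]-q[2]-q[3]; print('yaw',np.degrees(np.arctan2(d[1],d[0])),np.degrees(np.arctan2(-e[0],e[1])),np.linalg.norm(d)/2,np.linalg.norm(e)/2)
E
```

```text
[[385.0, -189.0], [450.0, -193.0], [448.0, -244.0], [381.0, -241.0]] [ 416.06685162 -216.60305323]
yaw -3.19643576069378 -3.7690035032620783 65.69198220054867 51.26657983178278
```

Request:
carry_out([
  [-1,50,-1,0,-5.5,0,0],
  [-1,90,-1,0,-5.5,0,0],
  [-1,115,-1,0,-5.5,0,0],
  [-1,129,-1,0,-5.5,0,0],
  [-1,129,-1,0,-5.5,0,0],
])

```text
time_s: 10.35
eef_pos: [417.2, -218.2, 46.2]
ee_rot: [-0.48, -0.519, -0.481, 0.519]
force: [-0.6, 1.2, -0.5]
grip_width: 1.0
```

Request:
carry_out([
  [-0.7,0,0,0,0,0,0],
  [0.0,0,0,0,0,0,0],
  [1,0,0,0,0,0,0],
  [1,0,0,0,0,0,0],
  [1,0,0,0,0,0,0],
])

```text
time_s: 10.98
eef_pos: [417.6, -218.6, 47.5]
ee_rot: [-0.481, -0.518, -0.48, 0.519]
force: [-1.3, 0.8, 6.9]
grip_width: 0.789
```

Request:
carry_out([
  [1,-15,0,0,0,0,0],
  [1,-55,0,0,0,0,0],
  [1,-105,0,0,0,0,0],
  [1,-150,0,0,0,0,0],
  [1,-170,0,0,0,0,0],
])

```text
time_s: 11.6
eef_pos: [417.6, -218.3, 219.7]
ee_rot: [0.482, 0.519, 0.479, -0.518]
force: [0.8, -0.2, -6.1]
grip_width: 0.789
```

```bash
python3 - <<'E'
from h import *
st();plan([608,-3.5,216],-3.9)
E
```

```text
t 11.6 pos [ 417.6 -218.3  219.7] F [ 0.8 -0.2 -6.1] w 0.789
[[ 0.003  0.997 -0.075]
 [-0.003 -0.075 -0.997]
 [-1.     0.003  0.002]] [-0.731  0.202  1.673  0.     1.262 -0.656]
shift [   3.7  173.7 -228.6] turn [-0.4  0.1 -0.2] rows 4.6 0.0
```

Request:
carry_out([
  [1,4,174,-229,-0.4,0,0],
  [1,4,174,-229,-0.4,0,0],
  [1,4,174,-229,-0.4,0,0],
  [1,4,174,-229,-0.4,0,0],
  [1,4,174,-229,-0.4,0,0],
])

```text
time_s: 12.22
eef_pos: [608.9, -0.3, 212.7]
ee_rot: [0.483, 0.516, 0.483, -0.516]
force: [-0.5, -1.3, -4.7]
grip_width: 0.794
```

```bash
python3 - <<'E'
from h import *
st();plan([608,-3.5,190],-3.9)
E
```

```text
t 12.22 pos [ 6.089e+02 -3.000e-01  2.127e+02] F [-0.5 -1.3 -4.7] w 0.794
[[-0.     0.998 -0.066]
 [ 0.    -0.066 -0.998]
 [-1.    -0.    -0.   ]] [-0.193  0.513  1.254  0.     1.375 -0.127]
shift [22.7 -0.7  3.2] turn [ 0.1 -0.   0. ] rows 0.4 0.0
```

Request:
carry_out([
  [1,23,-0.5,3.5,0,0,0],
  [1,23,-0.5,3.5,0,0,0],
  [1,23,-0.5,3.5,0,0,0],
  [1,23,-0.5,3.5,0,0,0],
  [1,23,-0.5,3.5,0,0,0],
])

```text
time_s: 12.85
eef_pos: [607.4, -6.6, 190.1]
ee_rot: [0.483, 0.517, 0.482, -0.517]
force: [-0.8, 0.2, -5.3]
grip_width: 0.794
```

```bash
python3 - <<'E'
from h import *
st();snap('wrist','w4')
E
```

```text
t 12.85 pos [607.4  -6.6 190.1] F [-0.8  0.2 -5.3] w 0.794
[[ 0.001  0.998 -0.069]
 [-0.    -0.069 -0.998]
 [-1.     0.001  0.   ]] [-0.204  0.526  1.294  0.     1.321 -0.135]
```

View pics/w4.png

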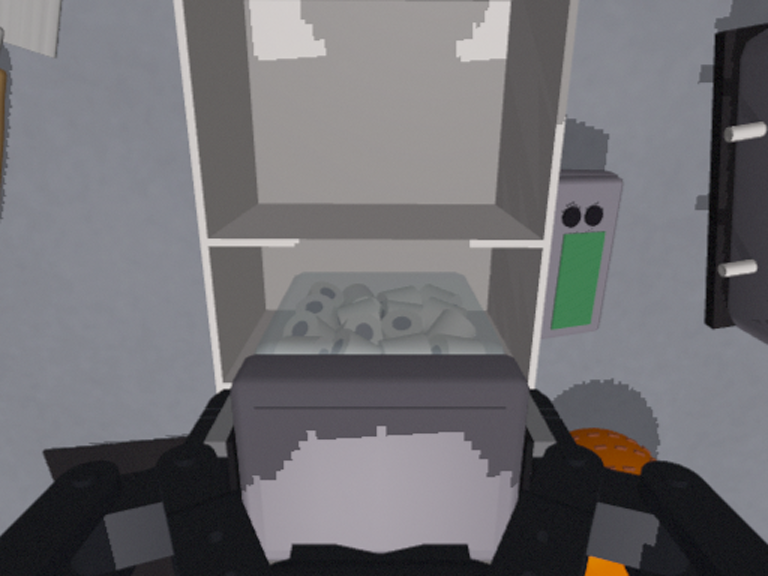

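```bash
python3 - <<'E'
from h import *
C=cam('wrist')
A=np.radians(-3.9);Y=np.array([-np.sin(A),np.cos(A)]);X=np.array([np.cos(A),np.sin(A)])
for n,u,v,z in [('jarbotL',296,274,144.5),('jarbotR',466,274,144.5),('p+L',207,243,135),('p+R',546,243,135),('p-L',217,386,135),('p-R',537,386,135)]:
    q=ray('wrist',u/1.5,v/1.5,z,C)[:2]; print(n,np.round(q,1),'cratex',round(X@q,1),'cratey',round(Y@q,1))
p=ctrl.sense()['eef_pos'][:2];print('tcp',X@p,Y@p)
plan([608,-3.5,190],-3.9)
E
```

```text
jarbotL [576.2  19.5] cratex 573.5 cratey 58.6
jarbotR [642.6  15. ] cratex 640.1 cratey 58.6
p+L [540.1  32.1] cratex 536.6 cratey 68.7
p+R [676.5  22.9] cratex 673.4 cratey 68.8
p-L [533.2 -32.6] cratex 534.2 cratey 3.7
p-R [674.9 -42.3] cratex 676.3 cratey 3.7
tcp 606.4021812748886 34.73436767743232
shift [-0.1  0.4 -3.1] turn [-0.  0. -0.] rows 0.1 0.0
```

Request:
carry_out([
  [1,0,-1,-3.5,0,0,0],
  [1,0,-1,-3.5,0,0,0],
  [1,20,-1,-3.5,0,0,0],
  [1,40,-1,-3.5,0,0,0],
  [1,55,-1,-3.5,0,0,0],
])

```text
time_s: 13.52
eef_pos: [606.4, -2.8, 133.6]
ee_rot: [-0.482, -0.517, -0.483, 0.517]
force: [-0.5, -0.1, -5.6]
grip_width: 0.793
```

```bash
python3 - <<'E'
from h import *
s=st(); A=np.radians(-3.9);Y=np.array([-np.sin(A),np.cos(A)]);X=np.array([np.cos(A),np.sin(A)]);print(X@s['eef_pos'][:2],Y@s['eef_pos'][:2])
E
```

```text
t 13.53 pos [606.4  -2.8 133.6] F [-0.5 -0.1 -5.6] w 0.793
[[-0.001  0.998 -0.068]
 [ 0.    -0.068 -0.998]
 [-1.    -0.001 -0.   ]] [-0.198  0.576  1.366  0.     1.2   -0.129]
605.1688188697236 38.45757469125916
```

Request:
carry_out([
  [1,12,0,0,0,0,0],
  [1,24,0,0,0,0,0],
  [1,32,0,0,0,0,0],
  [1,36,0,0,0,0,0],
  [1,38,0,0,0,0,0],
])

```text
time_s: 14.15
eef_pos: [606.7, -2.9, 96.5]
ee_rot: [0.483, 0.517, 0.483, -0.517]
force: [-0.3, -0.0, -4.9]
grip_width: 0.793
```

Request:
carry_out([
  [1,1,0,0,0,0,0],
  [1,2,0,0,0,0,0],
  [1,3,0,0,0,0,0],
  [1,4,0,0,0,0,0],
  [1,4,0,0,0,0,0],
])

```text
time_s: 14.78
eef_pos: [606.5, -2.9, 92.4]
ee_rot: [-0.483, -0.517, -0.483, 0.517]
force: [0.5, -0.7, -5.4]
grip_width: 0.79
```

Request:
carry_out([
  [1,0.7,0,0,0,0,0],
  [1,1.4,0,0,0,0,0],
  [1,2,0,0,0,0,0],
  [1,2.5,0,0,0,0,0],
  [1,2.5,0,0,0,0,0],
])

```text
time_s: 15.4
eef_pos: [606.6, -2.8, 90.6]
ee_rot: [0.483, 0.517, 0.483, -0.517]
force: [-4.7, 0.4, 4.9]
grip_width: 0.796
```

Request:
carry_out([
  [0.4,-0.5,0,0,0,0,0],
  [-0.5,-0.5,0,0,0,0,0],
  [-0.8,-0.5,0,0,0,0,0],
  [-0.85,-0.5,0,0,0,0,0],
  [-0.85,-0.5,0,0,0,0,0],
])

```text
time_s: 16.02
eef_pos: [606.7, -2.9, 90.4]
ee_rot: [0.483, 0.517, 0.482, -0.517]
force: [-0.3, 0.1, -0.1]
grip_width: 0.923
```

Request:
carry_out([
  [-0.85,-15,0,0,0,0,0],
  [-0.85,-50,0,0,0,0,0],
  [-0.85,-100,0,0,0,0,0],
  [-0.85,-160,0,0,0,0,0],
  [-0.85,-180,0,0,0,0,0],
])

```text
time_s: 16.65
eef_pos: [607.3, -2.9, 275.9]
ee_rot: [0.485, 0.518, 0.48, -0.515]
force: [-0.2, -0.0, -0.4]
grip_width: 0.924
```

```bash
python3 - <<'E'
from h import *
st()
plan([585,-330,330],-50)
E
```

```text
t 16.65 pos [607.3  -2.9 275.9] F [-0.2 -0.  -0.4] w 0.924
[[ 0.007  0.998 -0.068]
 [-0.001 -0.068 -0.998]
 [-1.     0.008  0.001]] [-0.198  0.472  1.155 -0.     1.507 -0.129]
shift [-53.8   0.5 327.9] turn [46.1 -0.1 -0.4] rows 5.3 4.3
```

Request:
carry_out([
  [-1,-45,-16,309,0,0,0],
  [-1,-45,-16,309,0,0,0],
  [-1,-45,-16,309,0,0,0],
  [-1,-45,-16,309,0,0,0],
  [-1,-45,-16,309,0,0,0],
])

```text
time_s: 17.27
eef_pos: [568.8, -311.7, 317.2]
ee_rot: [0.483, 0.517, 0.482, -0.517]
force: [0.8, 0.4, -1.0]
grip_width: 1.002
```

```bash
python3 - <<'E'
from h import *
import json
s=st(); snap('wrist','w5'); json.dump({k:np.array(s[k]).tolist() for k in('eef_pos','ee_rot')},open('w5.json','w'))
E
```

```text
t 17.27 pos [ 568.8 -311.7  317.2] F [ 0.8  0.4 -1. ] w 1.002
[[ 0.001  0.998 -0.068]
 [-0.001 -0.068 -0.998]
 [-1.     0.001  0.001]] [-0.682  0.574  0.893  0.     1.673 -0.613]
```

View pics/w5.png

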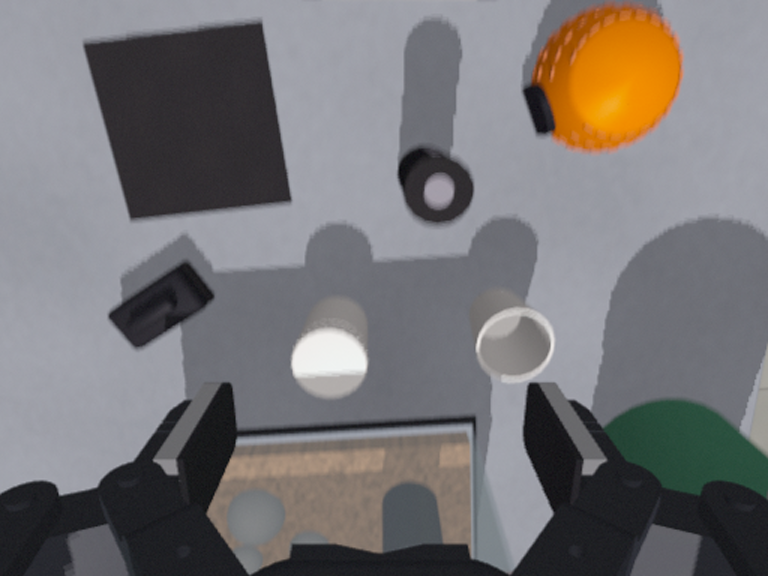

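```bash
python3 - <<'E'
from h import *
import json
C=cam('wrist',json.load(open('w5.json')))
for n,u,v,z in [('cup',330,361,85),('cupL',292,361,85),('cupR',367,361,85),('tube',438,188,120),('tubeL',404,188,120),('tubeR',473,188,120),('open',515,344,75),('tank0',350,428,10),('tankR',475,422,10),('tank150',350,432,150),('tank250',350,436,250)]:
    print(n,np.round(ray('wrist',u/1.5,v/1.5,z,C)))
plan([524,-416,330],-3.9);plan([524,-416,40],-3.9)
E
python3 - <<'E'
import cv2
a=cv2.imread('pics/s2_raw.png')[95:200,250:450]
b=cv2.imread('pics/scene0_raw.png')[80:260,0:170]
a=cv2.resize(a,None,fx=3,fy=3,interpolation=2);b=cv2.resize(b,None,fx=1.4,fy=1.4,interpolation=2)
import numpy as np
o=np.zeros((a.shape[0]+b.shape[0],600,3),np.uint8);o[:a.shape[0]]=a;o[a.shape[0]:,:b.shape[1]]=b
cv2.imwrite('pics/c1.png',o)
E
```

```text
cup [ 521. -417.   85.]
cupL [ 490. -415.   85.]
cupR [ 552. -419.   85.]
tube [ 611. -277.  120.]
tubeL [ 588. -275.  120.]
tubeR [ 634. -278.  120.]
open [ 676. -417.   75.]
tank0 [ 524. -533.   10.]
tankR [ 654. -534.   10.]
tank150 [ 539. -442.  150.]
tank250 [ 550. -376.  250.]
shift [-12.6 -35.5 100. ] turn [-0.4  0.2 -0.1] rows 1.7 0.0
shift [277.4 -35.8  98.9] turn [-0.4  0.2 -0.1] rows 4.7 0.0
```

Request:
carry_out([
  [-1,30,-40,100,0,0,0],
  [-1,80,-40,102,0,0,0],
  [-1,140,-40,102,0,0,0],
  [-1,190,-40,102,0,0,0],
  [-1,210,-40,102,0,0,0],
])

```text
time_s: 17.95
eef_pos: [521.4, -408.0, 102.1]
ee_rot: [0.481, 0.517, 0.484, -0.517]
force: [0.5, -1.1, -0.1]
grip_width: 1.0
```

```bash
python3 - <<'E'
from h import *
st();plan([521,-417,40],-3.9)
E
```

```text
t 17.95 pos [ 521.4 -408.   102.1] F [ 0.5 -1.1 -0.1] w 1.0
[[-0.004  0.998 -0.069]
 [ 0.004 -0.069 -0.998]
 [-1.    -0.004 -0.004]] [-0.841  0.729  1.187 -0.     1.231 -0.772]
shift [62.1  0.5  9.3] turn [-0.  -0.2  0.2] rows 1.0 0.0
```

Request:
carry_out([
  [-1,20,0,3,0,0,0],
  [-1,40,0,3,0,0,0],
  [-1,55,0,3,0,0,0],
  [-1,62,0,3,0,0,0],
  [-1,62,0,3,0,0,0],
])

```text
time_s: 18.58
eef_pos: [522.5, -412.0, 43.5]
ee_rot: [-0.483, -0.517, -0.483, 0.517]
force: [0.5, -0.0, 0.8]
grip_width: 0.998
```

Request:
carry_out([
  [-1,2,-1,4.5,0,0,0],
  [-1,2,-1,4.5,0,0,0],
  [-0.3,2,-1,4.5,0,0,0],
  [1,2,-1,4.5,0,0,0],
  [1,2,-1,4.5,0,0,0],
], newtons=40)

```text
time_s: 19.2
eef_pos: [521.3, -416.5, 41.9]
ee_rot: [-0.483, -0.517, -0.482, 0.517]
force: [-0.6, -0.4, 4.4]
grip_width: 0.737
```

Request:
carry_out([
  [1,0,0,0,0,0,0],
  [1,-5,0,0,0,0,0],
  [1,-30,0,0,0,0,0],
  [1,-75,0,0,0,0,0],
  [1,-130,0,0,0,0,0],
])

```text
time_s: 19.82
eef_pos: [520.6, -415.7, 171.3]
ee_rot: [0.481, 0.517, 0.484, -0.517]
force: [0.3, -0.0, -1.9]
grip_width: 0.741
```

```bash
python3 - <<'E'
from h import *
st()
A=np.radians(-3.9);Y=np.array([-np.sin(A),np.cos(A)]);X=np.array([np.cos(A),np.sin(A)])
for y in(-78,75): print(605.2*X+(36.3+y)*Y)
p=605.2*X+(36.3-78)*Y
plan([p[0],p[1],215],-3.9)
E
```

```text
t 19.82 pos [ 520.6 -415.7  171.3] F [ 0.3 -0.  -1.9] w 0.741
[[-0.002  0.998 -0.068]
 [ 0.003 -0.068 -0.998]
 [-1.    -0.002 -0.003]] [-0.849  0.677  1.093  0.     1.375 -0.781]
[600.96228793 -82.76628834]
[611.3686274   69.87940632]
shift [ -42.9   57.3 -337.7] turn [-0.  -0.1  0.1] rows 5.5 0.0
```

Request:
carry_out([
  [1,-40,20,-40,0,0,0],
  [1,-43,57,-338,0,0,0],
  [1,-43,57,-338,0,0,0],
  [1,-43,57,-338,0,0,0],
  [1,-43,57,-338,0,0,0],
])

```text
time_s: 20.45
eef_pos: [591.3, -130.2, 213.5]
ee_rot: [-0.482, -0.517, -0.483, 0.517]
force: [0.9, -0.8, -2.6]
grip_width: 0.738
```

```bash
python3 - <<'E'
from h import *
st();plan([601,-83,195],-3.9)
E
```

```text
t 20.45 pos [ 591.3 -130.2  213.5] F [ 0.9 -0.8 -2.6] w 0.738
[[-0.001  0.998 -0.068]
 [ 0.001 -0.068 -0.998]
 [-1.    -0.001 -0.001]] [-0.41   0.505  1.264  0.     1.374 -0.342]
shift [ 18.5   6.5 -47.7] turn [-0.  -0.   0.1] rows 0.8 0.0
```

Request:
carry_out([
  [1,18,6,-43,0,0,0],
  [1,18,6,-43,0,0,0],
  [1,18,6,-43,0,0,0],
  [1,18,6,-43,0,0,0],
  [1,18,6,-43,0,0,0],
])

```text
time_s: 21.08
eef_pos: [600.3, -90.8, 196.1]
ee_rot: [0.482, 0.517, 0.482, -0.517]
force: [0.4, 0.3, -2.5]
grip_width: 0.741
```

```bash
python3 - <<'E'
from h import *
st();plan([601,-83,85],-3.9);snap('wrist','w6')
E
```

```text
t 21.07 pos [600.3 -90.8 196.1] F [ 0.4  0.3 -2.5] w 0.741
[[ 0.     0.998 -0.07 ]
 [-0.    -0.07  -0.998]
 [-1.     0.     0.   ]] [-0.343  0.521  1.285 -0.     1.335 -0.273]
shift [ 1.111e+02  1.000e-01 -7.900e+00] turn [-0.1  0.  -0. ] rows 1.8 0.0
```

View pics/w6.png

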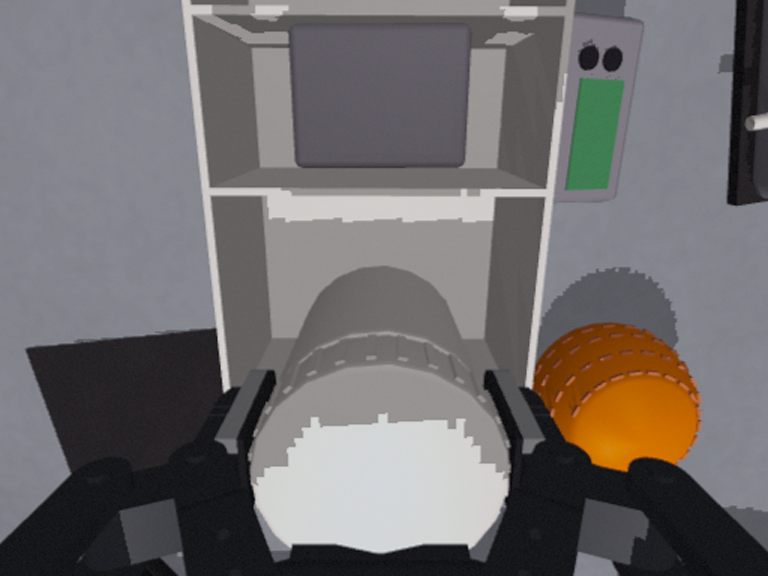

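The jar sits squarely in the middle bay: lid (293–470, 25–166), partitions at rows 12 and 192. The cup is held over the end bay.

Request:
carry_out([
  [1,0,0,-8,0,0,0],
  [1,10,0,-8,0,0,0],
  [1,35,0,-8,0,0,0],
  [1,65,0,-8,0,0,0],
  [1,90,0,-8,0,0,0],
])

```text
time_s: 21.75
eef_pos: [600.4, -81.6, 104.0]
ee_rot: [-0.482, -0.517, -0.483, 0.517]
force: [-0.4, -0.4, -2.4]
grip_width: 0.742
```

Request:
carry_out([
  [1,5,0,0,0,0,0],
  [1,10,0,0,0,0,0],
  [1,13,0,0,0,0,0],
  [1,15,0,0,0,0,0],
  [1,16,0,0,0,0,0],
])

```text
time_s: 22.38
eef_pos: [601.1, -82.0, 90.1]
ee_rot: [0.483, 0.517, 0.482, -0.517]
force: [-0.2, 0.1, -2.3]
grip_width: 0.742
```

Request:
carry_out([
  [1,0.5,0,0,0,0,0],
  [1,1,0,0,0,0,0],
  [1,1.5,0,0,0,0,0],
  [1,2,0,0,0,0,0],
  [1,2,0,0,0,0,0],
])

```text
time_s: 23.0
eef_pos: [600.9, -81.9, 87.8]
ee_rot: [-0.483, -0.517, -0.483, 0.517]
force: [-0.2, 0.5, -2.2]
grip_width: 0.738
```

Request:
carry_out([
  [1,0.3,0,0,0,0,0],
  [1,0.6,0,0,0,0,0],
  [1,0.8,0,0,0,0,0],
  [1,0.8,0,0,0,0,0],
  [1,0.8,0,0,0,0,0],
])

```text
time_s: 23.62
eef_pos: [601.0, -81.9, 87.1]
ee_rot: [-0.483, -0.517, -0.483, 0.517]
force: [-0.9, 0.3, -2.6]
grip_width: 0.741
```

Request:
carry_out([
  [1,0.3,0,0,0,0,0],
  [1,0.6,0,0,0,0,0],
  [1,0.8,0,0,0,0,0],
  [1,0.8,0,0,0,0,0],
  [1,0.8,0,0,0,0,0],
])

```text
time_s: 24.25
eef_pos: [601.0, -82.0, 86.8]
ee_rot: [0.483, 0.517, 0.483, -0.517]
force: [-2.1, 0.4, 6.1]
grip_width: 0.739
```

Request:
carry_out([
  [1,-0.6,0,0,0,0,0],
  [0.45,-0.6,0,0,0,0,0],
  [0.0,-0.6,0,0,0,0,0],
  [-0.8,-0.6,0,0,0,0,0],
  [-0.8,-0.6,0,0,0,0,0],
])

```text
time_s: 24.88
eef_pos: [601.0, -82.0, 86.8]
ee_rot: [0.483, 0.517, 0.483, -0.517]
force: [0.1, 1.2, -0.8]
grip_width: 0.899
```

Request:
carry_out([
  [-0.8,-15,0,0,0,0,0],
  [-0.8,-50,0,0,0,0,0],
  [-0.8,-100,0,0,0,0,0],
  [-0.8,-140,0,0,0,0,0],
  [-0.8,-150,0,0,0,0,0],
])

```text
time_s: 25.5
eef_pos: [601.7, -82.1, 240.8]
ee_rot: [0.484, 0.518, 0.481, -0.516]
force: [-1.0, -0.3, -0.0]
grip_width: 0.906
```

```bash
python3 - <<'E'
from h import *
st();plan([611,-277,230],-3.9)
E
```

```text
t 25.5 pos [601.7 -82.1 240.8] F [-1.  -0.3 -0. ] w 0.906
[[ 0.006  0.998 -0.068]
 [-0.002 -0.068 -0.998]
 [-1.     0.006  0.001]] [-0.328  0.489  1.219  0.     1.428 -0.26 ]
shift [ 11.2  22.5 193.8] turn [-0.   0.1 -0.3] rows 3.1 0.0
```

Request:
carry_out([
  [-1,0,22.5,192,0,0,0],
  [-1,0,22.5,192,0,0,0],
  [-1,0,22.5,192,0,0,0],
  [-1,20,22.5,192,0,0,0],
  [-1,50,22.5,192,0,0,0],
])

```text
time_s: 26.12
eef_pos: [610.0, -276.2, 186.2]
ee_rot: [0.482, 0.517, 0.482, -0.517]
force: [0.4, 0.1, -0.4]
grip_width: 1.003
```

```bash
python3 - <<'E'
from h import *
st();plan([611.5,-276.5,70],-3.9)
E
```

```text
t 26.12 pos [ 610.  -276.2  186.2] F [ 0.4  0.1 -0.4] w 1.003
[[ 0.     0.998 -0.07 ]
 [-0.    -0.07  -0.998]
 [-1.     0.     0.   ]] [-0.6    0.673  1.061  0.     1.407 -0.53 ]
shift [1.162e+02 1.400e+00 1.000e-01] turn [-0.1  0.  -0. ] rows 1.9 0.0
```

Request:
carry_out([
  [-1,40,1.5,0,0,0,0],
  [-1,75,1.5,0,0,0,0],
  [-1,100,1.5,0,0,0,0],
  [-1,116,1.5,0,0,0,0],
  [-1,116,1.5,0,0,0,0],
])

```text
time_s: 26.75
eef_pos: [611.4, -274.9, 70.0]
ee_rot: [-0.482, -0.517, -0.483, 0.517]
force: [-0.2, 0.6, -0.3]
grip_width: 0.997
```

Request:
carry_out([
  [-0.5,0,0,0,0,0,0],
  [0.2,0,0,0,0,0,0],
  [1,0,0,0,0,0,0],
  [1,0,0,0,0,0,0],
  [1,0,0,0,0,0,0],
])

```text
time_s: 27.38
eef_pos: [612.1, -275.4, 72.1]
ee_rot: [0.483, 0.517, 0.482, -0.517]
force: [-1.2, -0.1, 6.2]
grip_width: 0.557
```

Request:
carry_out([
  [1,-5,0,0,0,0,0],
  [1,-40,0,0,0,0,0],
  [1,-90,0,0,0,0,0],
  [1,-145,0,0,0,0,0],
  [1,-180,0,0,0,0,0],
])

```text
time_s: 28.0
eef_pos: [611.9, -275.2, 253.9]
ee_rot: [0.484, 0.517, 0.482, -0.517]
force: [1.5, -0.1, -1.6]
grip_width: 0.55
```

```bash
python3 - <<'E'
from h import *
st();plan([611.4,70,250],-3.9)
E
```

```text
t 28.0 pos [ 611.9 -275.2  253.9] F [ 1.5 -0.1 -1.6] w 0.55
[[ 0.002  0.998 -0.068]
 [-0.002 -0.068 -0.998]
 [-1.     0.002  0.001]] [-0.597  0.643  0.939  0.     1.557 -0.529]
shift [   3.4  -24.1 -344.3] turn [-0.   0.1 -0.1] rows 5.5 0.0
```

Request:
carry_out([
  [1,3,-24,-344,0,0,0],
  [1,3,-24,-344,0,0,0],
  [1,3,-24,-344,0,0,0],
  [1,3,-24,-344,0,0,0],
  [1,3,-24,-344,0,0,0],
])

```text
time_s: 28.62
eef_pos: [610.9, 39.4, 248.1]
ee_rot: [-0.482, -0.517, -0.483, 0.517]
force: [0.9, 0.4, -1.3]
grip_width: 0.548
```

```bash
python3 - <<'E'
from h import *
st();plan([611.4,70,220],-3.9)
E
```

```text
t 28.62 pos [610.9  39.4 248.1] F [ 0.9  0.4 -1.3] w 0.548
[[-0.     0.998 -0.068]
 [ 0.    -0.068 -0.998]
 [-1.    -0.    -0.   ]] [-0.127  0.5    1.182  0.     1.46  -0.058]
shift [ 28.1  -1.6 -30.5] turn [-0. -0.  0.] rows 0.7 0.0
```

Request:
carry_out([
  [1,0,-1,-35,0,0,0],
  [1,15,-1,-35,0,0,0],
  [1,28,-1,-35,0,0,0],
  [1,28,-1,-35,0,0,0],
  [1,28,-1,-35,0,0,0],
])

```text
time_s: 29.25
eef_pos: [613.0, 71.5, 220.5]
ee_rot: [0.482, 0.517, 0.482, -0.517]
force: [-0.0, 0.1, -1.6]
grip_width: 0.554
```

```bash
python3 - <<'E'
from h import *
st();plan([611.4,70,118],-3.9); snap('scene','sc2'); im=cv2.imread('pics/sc2_raw.png')[110:260,150:350]; cv2.imwrite('pics/sc2c.png',cv2.resize(im,None,fx=4,fy=4,interpolation=2))
E
```

```text
t 29.25 pos [613.   71.5 220.5] F [-0.   0.1 -1.6] w 0.554
[[ 0.     0.998 -0.07 ]
 [-0.    -0.07  -0.998]
 [-1.     0.     0.   ]] [-0.073  0.527  1.212 -0.     1.402 -0.004]
shift [102.5  -1.5   1.6] turn [-0.1  0.  -0. ] rows 1.6 0.0
```

View pics/sc2c.png

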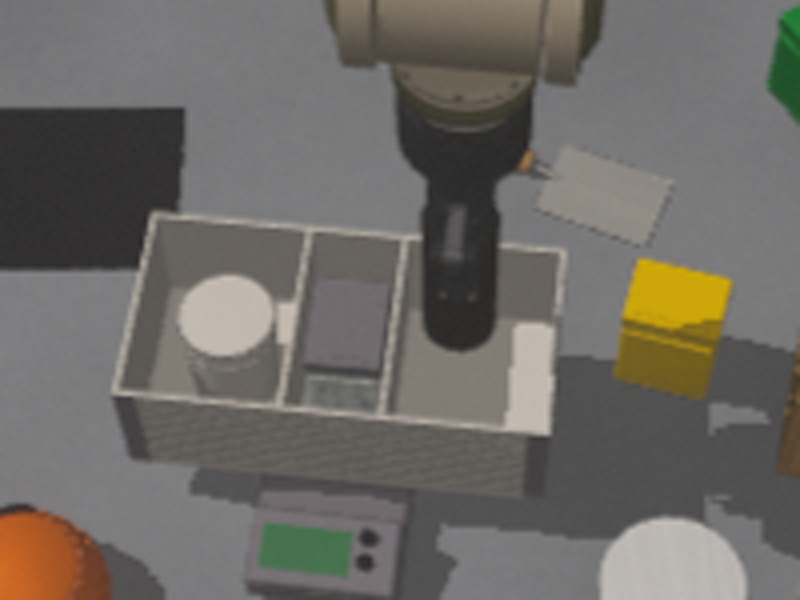

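The scene crop shows the cup in the left bay, the jar upright in the middle and the crate level. The tube is clear above the right bay at (460,310).

Request:
carry_out([
  [1,15,-1.5,1.5,0,0,0],
  [1,40,-1.5,1.5,0,0,0],
  [1,70,-1.5,1.5,0,0,0],
  [1,90,-1.5,1.5,0,0,0],
  [1,97,-1.5,1.5,0,0,0],
])

```text
time_s: 29.92
eef_pos: [610.4, 70.8, 121.4]
ee_rot: [-0.482, -0.516, -0.483, 0.517]
force: [0.6, 0.3, -1.5]
grip_width: 0.555
```

Request:
carry_out([
  [1,1,0,0,0,0,0],
  [1,2,0,0,0,0,0],
  [1,3,0,0,0,0,0],
  [1,3.5,0,0,0,0,0],
  [1,3.5,0,0,0,0,0],
])

```text
time_s: 30.55
eef_pos: [611.2, 71.0, 119.8]
ee_rot: [0.483, 0.517, 0.483, -0.517]
force: [-1.0, 0.4, -2.2]
grip_width: 0.551
```

Request:
carry_out([
  [1,0.5,0,0,0,0,0],
  [1,1,0,0,0,0,0],
  [1,1.5,0,0,0,0,0],
  [1,1.8,0,0,0,0,0],
  [1,1.8,0,0,0,0,0],
])

```text
time_s: 31.18
eef_pos: [611.2, 71.0, 117.9]
ee_rot: [-0.483, -0.517, -0.483, 0.517]
force: [1.0, 0.9, -2.2]
grip_width: 0.555
```

Request:
carry_out([
  [1,0.4,0,0,0,0,0],
  [1,0.8,0,0,0,0,0],
  [1,1,0,0,0,0,0],
  [1,1,0,0,0,0,0],
  [1,1,0,0,0,0,0],
])

```text
time_s: 31.8
eef_pos: [611.2, 71.0, 117.1]
ee_rot: [0.483, 0.517, 0.483, -0.517]
force: [-1.7, -0.2, 3.4]
grip_width: 0.553
```

Contact with about 5 N; release gently and rise.

Request:
carry_out([
  [1,-0.4,0,0,0,0,0],
  [0.1,-0.4,0,0,0,0,0],
  [-0.3,-0.4,0,0,0,0,0],
  [-0.5,-0.4,0,0,0,0,0],
  [-0.5,-0.4,0,0,0,0,0],
])

```text
time_s: 32.42
eef_pos: [611.2, 71.0, 117.3]
ee_rot: [0.483, 0.517, 0.483, -0.517]
force: [0.4, -0.2, -0.4]
grip_width: 0.753
```

Request:
carry_out([
  [-0.5,-15,0,0,0,0,0],
  [-0.5,-50,0,0,0,0,0],
  [-0.5,-100,0,0,0,0,0],
  [-0.5,-150,0,0,0,0,0],
  [-0.5,-210,0,0,0,0,0],
])

```text
time_s: 33.05
eef_pos: [610.6, 71.0, 329.8]
ee_rot: [0.483, 0.517, 0.483, -0.517]
force: [-0.6, 1.0, 0.4]
grip_width: 0.751
```

Request:
carry_out([
  [-0.5,-10,-60,0,0,0,0],
  [-0.5,-10,-100,0,0,0,0],
  [-0.5,-10,-100,0,0,0,0],
  [-0.5,-10,-100,0,0,0,0],
  [-0.5,-10,-100,0,0,0,0],
])

```text
time_s: 33.67
eef_pos: [512.1, 77.6, 337.2]
ee_rot: [-0.483, -0.517, -0.483, 0.517]
force: [0.7, -0.0, 0.8]
grip_width: 0.753
```

```bash
python3 - <<'E'
from h import *
import json
s=st(); json.dump({k:np.array(s[k]).tolist() for k in('eef_pos','ee_rot')},open('w7.json','w')); snap('wrist','w7'); snap('scene','sc3')
a=cv2.imread('pics/w7_raw.png'); b=cv2.imread('pics/sc3_raw.png')[130:260,150:310]
o=np.zeros((594,792,3),np.uint8); 
a=cv2.resize(a[:,:],(396*2//2,297)); o[:297,:396]=a; b=cv2.resize(b,(396,322)); 
o[:297,396:]=b[:297]; c=cv2.imread('pics/w7_raw.png')[:190,130:430]; c=cv2.resize(c,(469,297)); o[297:,:469]=c
c=cv2.imread('pics/sc3_raw.png'); o[297:,469:]=cv2.resize(c[:,40:458],(323,297)); cv2.imwrite('pics/fin.png',o)
E
```

```text
t 33.67 pos [512.1  77.6 337.2] F [ 0.7 -0.   0.8] w 0.753
[[-0.     0.998 -0.069]
 [-0.    -0.069 -0.998]
 [-1.    -0.     0.   ]] [-0.076  0.246  1.314 -0.     1.582 -0.007]
```

View pics/fin.png

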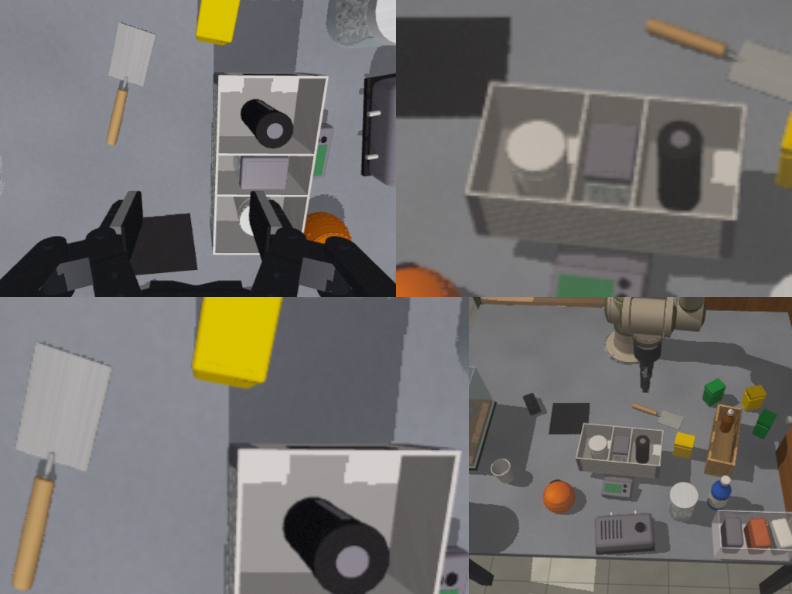

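All three loads stand upright in their bays and the crate looks level (rim corners in the top-left panel about (219,76), (327,76), (308,254), (214,252)). I'll check the crate pose numerically, then hand in.

```bash
python3 - <<'E'
from h import *
import json
C=cam('wrist',json.load(open('w7.json'))); f=512/396
q=np.array([ray('wrist',u*f,v*f,135,C)[:2] for u,v in [(219,76),(327,76),(308,254),(214,252)]]); print(np.round(q).tolist(),q.mean(0))
d=q[1]+q[2]-q[0]-q[3]; e=q[0]+q[1]-q[2]-q[3]; print('yaw',np.degrees(np.arctan2(d[1],d[0])),np.degrees(np.arctan2(-e[0],e[1])),np.linalg.norm(d)/2,np.linalg.norm(e)/2)
if np.linalg.norm(q.mean(0)-[606,-5])<10: print(order.finish_job())
E
```

```text
[[546.0, 139.0], [685.0, 130.0], [680.0, -149.0], [527.0, -135.0]] [609.4395659   -3.83559781]
yaw -4.629352595914081 -2.466961796379216 145.73744847845936 276.98853683074645
the job is handed in; nothing more can be done
None
```

The crate is loaded and the job is handed in, at about 34 s on the robot's clock. No verdict is reported.

- **Jar:** I lifted it out of the box by its 52 mm side, set it down on the mat and took it again by its 68 mm side. It went into the middle bay first, for stability.
- **Cup and tube:** the cup went into the −y end bay and the tube into the +y end bay. I lowered each until the floor was felt, at up to about 10 N, before letting go.

**Last checks:**
- The final pictures show all three upright in their bays and the crate looking level. The bystanders in view look unmoved; I did not measure them.
- The crate measured at (609, −4) mm with a yaw of about −3.5°. Before loading it was (608, −3.5) mm and −3.9°, so it has not moved within measuring error.
- The last two yaw estimates, −4.6° and −2.5°, differ by about 2° because I read the corners off a reduced picture.
- I only estimated the pan's centre, at about (601, −1) mm from the read-out. That puts the crate about 9 mm off, inside the 20 mm limit.

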